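# Hold the balanced photo lamp upright beside the model house

## Robot

A 6-joint arm with a two-finger parallel gripper is mounted at the origin on the work surface. World frame = base frame: x ahead of the robot, y to its left, z up, the work surface at z = 0. Lengths are in mm, angles in rad, forces in N, time in s.
With the tool pointing down it reaches from about 300 to 875 mm from the base axis. Payload 6.4 kg.
Tool frame: the origin (TCP) lies at the very end of the fingers, on their centre line; the grasp point (between the pads) lies behind it (bot.pinch_z is the z of the grasp point in the tool frame, in mm); z points along the fingers, y is the line along which they close (so a half turn about z gives the same grasp; the last joint's range is limited). The gripper opens to 85 mm and grips with 20 to 120 N. Pads are 22 mm wide; open, the fingers measure 114 mm over their backs; the gripper's body (76 mm by 85 mm) begins 54 mm behind the grasp point. The pads swing forward as they close: fully open they stand 13 mm farther back than shut.
Start: joints at [0.952, 0.181, 1.607, -0, 1.354, -0.206], TCP at [230.666, 526.72, 231.288] pointing down, gripper open.
Joint ranges: [-2.99, 2.99], [-0.89, 2.07], [0.3, 2.58], [-1.14, 4.28], [0, 2.63], [-3.12, 3.12]. Speed limits (rad/s): [2.57, 2.57, 3.01, 3.14, 3.14, 3.14].

## Interface

Orientations are given as a unit quaternion [x, y, z, w].
In Python, from bench import bot, viewer, outline_of, spot_point gives the robot as it stands.
- The arm moves only by the shell command python3 -m jog 'ROWS' [FORCE]. ROWS is JSON, a list of rows, each a list of 7 numbers: the opening, from 0 (shut) to 1 (fully open), then the shift along the tool's x, y, z in mm, then the turn, a rotation vector about the tool's x, y, z in rad. In form: [[hand, tx, ty, tz, rx, ry, rz], ...]. A call has 1 to 20 rows; each row is the pose to reach, as a shift and turn from the pose commanded when the call began, along the tool's axes at that moment; what a row does not reach only later rows make up. A row lasts 1/8 s, in which the tool goes at most 62.5 mm and 10.7 degrees, less where a joint would pass 70% of its speed; a pose out of reach is approached as far as the arm can. A call with a gripper value outside its range is refused whole. The fingers move at their own pace and stop on an object; FORCE is the grip in N (left out, the last holds). Time passes only in rows, so rows that repeat a pose let the fingers close. It gives the time, the measured TCP pose, the force, the opening and the grip force at its end, in the units of the state.
- bot.read_state(): the state, without advancing time (a new reading comes with each control period).
- viewer.camera(name): name is "scene" or "top" or "wrist"; returns a dict with "pixels" (480x640x3 uint8, red, green, blue), "depth" (480x640 float32, mm along the optical axis (not along the pixel's ray), 0 where there is no reading), "intrinsics" (3x3 intrinsics, pixels), "extrinsics" (4x4, takes a point from world to camera coordinates); the wrist camera has in their place "hand_eye" (4x4, takes a point from camera to tool coordinates, whose origin is the TCP and whose axes are the flange's). Camera axes: x right, y down, z forward; pixel columns grow to the right and rows downward; lengths in mm; the calibration is good to about 2 mm. A picture is of the moment at which its call begins: read the wrist's pose just before it.
- bot.close_job(): hands the job in; it is judged then, once.
Trained networks look in a picture, given as the dict that the camera call returned (one of the last four; its "shot" number tells which), for a name from the list of things; names that differ only in an ending like _2 or _b are one class to them, and where a whole thing is asked for, a point or a joint stands for the part that bears it (a point fixed in the world has none). Each returns a list of dicts, best first, with "conf" (0 to 1); they miss things now and then, are a little off and sometimes report something else, mostly with a low value. They report only what shows in the picture. A call takes as long as a camera call.
- outline_of(name, picture): "pixels" (480x640 bool, what is visible of it) and "rect" ([centre column, centre row, width, height] in pixels, round what is visible of it).
- spot_point(name, picture): "uv" ([column, row] in pixels: a listed point, or the origin of a listed thing).
The state is a dict: "time_s": time; "q": joint angles; "joint_vel": joint speeds; "effort": joint torques, N m; "tool_pos": TCP position; "tool_rot": TCP orientation; "contact_force": force on the tool from outside, world axes, zero at the start; "torque": the same for the moment, N m; "grip_width": opening from 0.0 (shut) to 1.0 (fully open); "finger_force": force on a finger pad.
Only numpy, scipy, OpenCV 4.12 (cv2) and the standard library are available. Lean on these libraries where they do the work, as an engineer would, in place of code of your own. Each camera call takes 0.05 s, during which the arm holds its last target. There are 200 camera calls.

## Task

Pick the small photo lamp up by its grip block, just clear of the table, and get its loosely pivoted, top-heavy arm to stand upright and steady on its own (touch the lamp only below the pivot, never the arm). Then carry it, without letting the arm fall over again, to the model house and hold the foot about 10 cm above the centre of the round terrace, with the arm steadily upright for a good 6 seconds. The program finishes while still holding the lamp there with the arm upright and calm, so that it stays standing through one more second with the robot still; leave the house and the other things on the bench alone.

Things in the scene. Friction and masses are not known exactly. Their poses are not given: they have to be found in the camera images.
- lamp: Photo lamp, loose, 0.90 kg in all; this body is the foot and all fixed to it (0.60 kg): black foot plate 270 (x from -105 to +165) x 120 (y) x 10 mm, dark steel heel weight 45 x 90 x 26 mm on it at x = -80, grip post, fork. Origin: underside of the foot, below the grip block; x from grip to fork, y left, z up. Starts on the table with x pointing roughly away from the robot.
- grip (a point): Centre of the grip block: black rubber, 50 (x) x 30 (y) x 48 mm (z), on a post; centre 120 mm above the underside of the foot, top at 144 mm. Pinch it across its 30 mm width, along the lamp's y. The whole lamp's centre of mass lies about 16 mm from it in plan, towards the fork.
- pivot (a point): Pivot of the arm in the fork (two aluminium uprights 6 x 30 mm, up to 175 mm high, at lamp x = +90 and +150): 120 mm ahead (lamp x) of and 160 mm above the lamp's origin. Its axis is the lamp's x: the arm swings sideways. A weak spring in it pulls the arm towards the foot's z axis with 0.024 N m/rad; damping 0.002 N m s/rad, friction 0.0003 N m; stops at +-0.50 rad from the foot's z.
- lamp_arm: Lamp arm, nominally 0.30 kg (hidden: 0.85 to 1.2 times this), moment of inertia about the pivot 0.0057 kg m2, centre of mass 12 mm above the pivot (nominal): it falls over unless controlled. Tilting the foot pushes the arm the same way by the spring. Origin on the pivot, z along the arm to the head. At the start it lies on the stop at +0.50 rad about lamp x, head towards lamp -y.
- lamp_head (a point): Centre of the black lamp head (drum 70 mm across, 45 mm deep, 0.11 kg) at the top of the arm, a 12 mm aluminium rod; 180 mm from the pivot. Head and pivot positions give the arm's lean.
- counterweight (a point): Centre of the arm's steel counterweight (36 mm across, 30 mm long, 0.155 kg), on the arm 110 mm below the pivot, between the fork uprights.
- house: Model house on a baseboard, fixed. Baseboard 290 (x) x 520 (y) x 12 mm, black edge and green top, reaching from y = -380 to +140 and x = -130 to +160 of the origin. House walls from y = -80 to +120 and x = -85 to +140, up to 230 mm high. Origin: underside of the baseboard below the house, y pointing away from the terrace.
- terrace (a point): Centre of the top of the round grey terrace (90 mm across) on the baseboard at the end away from the house, 15 mm above the table, 280 mm from the house's origin along its -y.
- glue_bottle: White glue bottle, 52 mm across, 135 mm high, loose bystander; origin centre of underside.
- spray_can: Red spray can, 60 mm across, 150 mm high, loose bystander; origin centre of underside.
- pen_cup: Blue cup, 72 mm across, 90 mm high, loose bystander; origin centre of underside.
- scissors: Scissors with orange handles lying flat, 170 mm long, 11 mm thick, loose bystander; origin near the middle.

How it is judged:
By the outcome, as a careful person would: the job done as asked, in the order asked, and still so for the second after the job is handed in, while the arm keeps its last pose, push and grip.
It also fails if it takes over 67 s, if anything falls off the work surface, if the arm or the gripper's body presses on something with over 40 N, if the wrist force passes 120 N, or if a joint passes its speed limit or range.

## Working session

There is one attempt and no reset: what is moved stays moved. The work goes in short steps, Python scripts to look and compute and a shell command to move; the robot and the scene stay as the last step left them, time stands still between calls to the robot, and variables do not carry over. Pictures are saved under pics/ and viewed, at most 10 in all, crops included, and the job is handed in when it is done.

```bash
mkdir -p pics; ls; cat > lib.py <<'E'
import numpy as np,cv2
from scipy.spatial.transform import Rotation as R
from bench import bot,viewer,outline_of,spot_point
def save(p,f): cv2.imwrite('pics/'+f,cv2.cvtColor(p['pixels'],cv2.COLOR_RGB2BGR))
def ray(p,uv):
    E=np.array(p['extrinsics']);K=np.array(p['intrinsics'])
    d=E[:3,:3].T@np.linalg.inv(K)@[uv[0],uv[1],1.]; return -E[:3,:3].T@E[:3,3],d
def atz(p,uv,z):
    o,d=ray(p,uv); return o+d*(z-o[2])/d[2]
def dep(p,uv,r=2):
    u,v=int(round(uv[0])),int(round(uv[1])); w=p['depth'][max(v-r,0):v+r+1,max(u-r,0):u+r+1]; w=w[w>0]
    return float(np.median(w)) if w.size else 0
def pt(p,uv,extra=0):
    o,d=ray(p,uv); return o+d*(dep(p,uv)+extra)
E
cat > a.py <<'E'
from lib import *
np.set_printoptions(precision=1,suppress=True)
print(bot.pinch_z, bot.read_state())
P={}
for c in('scene','top'):
    p=P[c]=viewer.camera(c); save(p,c+'0.png'); print(c,'cam at',-p['extrinsics'][:3,:3].T@p['extrinsics'][:3,3])
    for n in['grip','pivot','lamp_head','lamp','counterweight','house','terrace','glue_bottle','spray_can','pen_cup','scissors']:
        for s in spot_point(n,p)[:1]: print(c,n,round(s['conf'],2),np.array(s['uv']),pt(p,s['uv']),atz(p,s['uv'],0))
p=viewer.camera('wrist'); print(p['hand_eye'])
i=np.hstack([cv2.resize(P[c]['pixels'],(800,600)) for c in P])
E
python3 a.py
```

```text
pics
-18.700000000000003 {'time_s': 0.0, 'q': array([ 1. ,  0.2,  1.6,  0. ,  1.4, -0.2]), 'joint_vel': array([-0., -0.,  0.,  0., -0.,  0.]), 'effort': array([  0. , -44.5, -35.1,  -0. ,   0. ,  -0. ]), 'tool_pos': array([230.3, 526.3, 230.4]), 'tool_rot': array([ 0.2,  1. , -0. , -0. ]), 'contact_force': array([-0.7, -0.3,  0. ]), 'torque': array([-0., -0.,  0.]), 'finger_force': 0.0, 'grip_width': 1.0002187250032448}
scene cam at [ 877.7 -535.4 1253. ]
scene grip 0.82 [251.8 300.4] [ 473.  -254.5  144.1] [ 420.4 -218.     0. ]
scene pivot 0.63 [289.  313.1] [ 583.8 -236.1  176.5] [ 535.6 -187.     0. ]
scene lamp_head 0.57 [269.6 322.5] [ 610.2 -324.3  350.2] [ 506.4 -242.4    0. ]
scene lamp 0.6 [257.1 317. ] [ 579.7 -328.7  346.2] [ 466.  -249.9    0. ]
scene counterweight 0.91 [300.7 305.1] [ 570.4 -172.2   81. ] [ 549.2 -147.1    0. ]
scene house 0.93 [411.  187.4] [629.7 349.6  95.8] [609.2 422.9   0. ]
scene terrace 0.71 [375.2 244. ] [626.5 150.3  14.7] [623.5 158.5   0. ]
scene glue_bottle 0.88 [236.3 425.8] [ 624.8 -514.4   82.6] [ 607. -513.    0.]
scene spray_can 0.62 [
[... 502 characters left out ...]
 461.8 -245.2  144.2] [ 464.6 -266.4    0. ]
top counterweight 0.7 [370.8 236.9] [ 559.4 -181.4   78.6] [ 565.9 -189.1    0. ]
top house 0.81 [199.  229.7] [592.6 388.1 141.1] [608.1 429.2   0. ]
top terrace 0.67 [274.8 221.5] [628.9 152.7  13.9] [630.6 154.3   0. ]
top glue_bottle 0.75 [457.6 223.7] [ 598.2 -480.9   65.7] [ 605.2 -500.3    0. ]
top spray_can 0.77 [211.8 308.4] [332.7 355.3 109.9] [325.1 384.3   0. ]
top pen_cup 0.82 [453.4 281.4] [ 401.8 -457.    66.7] [ 400.3 -475.6    0. ]
top scissors 0.64 [345.6 192.4] [ 729.2 -103.6    2.1] [ 729.6 -103.6    0. ]
[[   0.    -1.    -0.3   68.2]
 [   1.     0.     0.    -0.2]
 [  -0.    -0.3    1.  -142.4]
 [   0.     0.     0.     1. ]]
```

View pics/scene0.png

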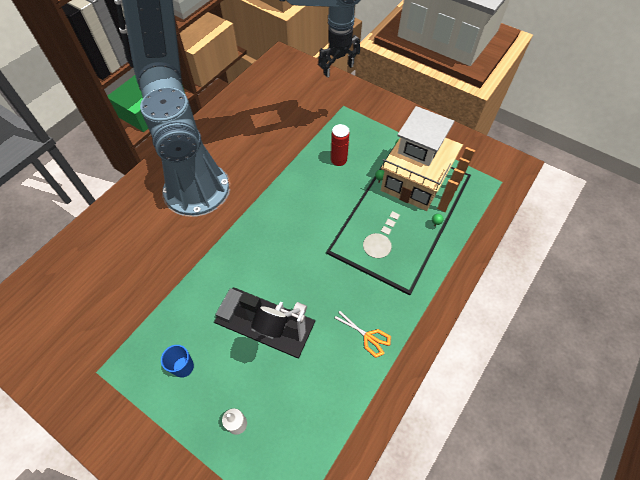

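View pics/top0.png

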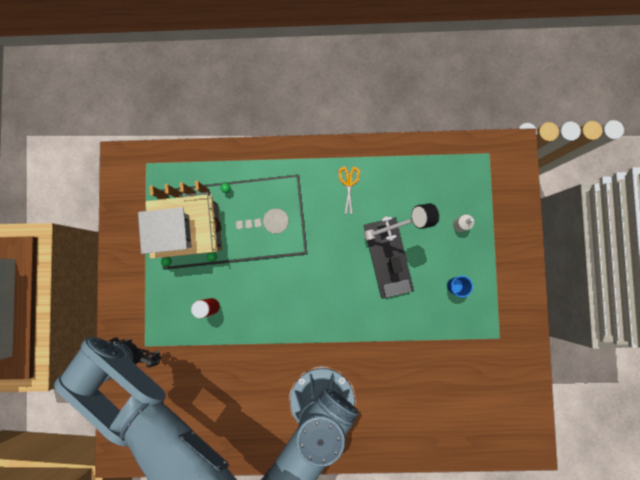

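```bash
cat >> lib.py <<'E'
def cloud(p):
    E=np.array(p['extrinsics']);K=np.array(p['intrinsics']); D=p['depth']
    v,u=np.mgrid[:480,:640]; c=np.stack([u,v,np.ones_like(u)],-1)@np.linalg.inv(K).T*D[...,None]
    return (c-E[:3,3])@E[:3,:3]
E
cat > b.py <<'E'
from lib import *
np.set_printoptions(precision=1,suppress=True)
for c in('scene','top'):
    p=viewer.camera(c); W=cloud(p); ok=p['depth']>0
    near=ok&(abs(W[...,0]-510)<190)&(abs(W[...,1]+240)<130)
    rgb=p['pixels'].astype(int); dark=rgb.max(-1)<110
    m=near&(W[...,2]>5)&(W[...,2]<45)&((rgb[...,1]-rgb[...,0])<25)
    m=cv2.morphologyEx(m.astype(np.uint8),cv2.MORPH_OPEN,np.ones((3,3)))>0
    print(c,'foot',m.sum(),cv2.minAreaRect(W[m][:,:2].astype(np.float32)))
    g=near&(abs(W[...,2]-144)<5)&(np.hypot(W[...,0]-471,W[...,1]+251)<45)
    print('grip',g.sum(),np.median(W[g][:,2]),cv2.minAreaRect(W[g][:,:2].astype(np.float32)),W[g].mean(0))
    h=near&(W[...,2]>270); print('head',h.sum(),W[h].mean(0),W[h].min(0),W[h].max(0))
    for s in outline_of('terrace',p)[:1]:
        mm=s['pixels']; print('terr',s['conf'],mm.sum(),W[mm&ok].mean(0))
    # light grey disc on the terrace
    t=ok&(np.hypot(W[...,0]-628,W[...,1]-153)<70)&(rgb.min(-1)>110)&(rgb.max(-1)-rgb.min(-1)<50)
    n,l,st,ce=cv2.connectedComponentsWithStats(t.astype(np.uint8)); k=1+np.argmax(st[1:,4]); print('grey',st[k],atz(p,ce[k],15))
    print(c,np.array(p['intrinsics'])[0,0])
s=bot.read_state(); Rt=R.from_quat(s['tool_rot']).as_matrix(); print(s['tool_pos'],Rt,s['time_s'])
E
python3 b.py
```

```text
scene foot 2214 ((493.5482177734375, -249.65870666503906), (268.79718017578125, 120.83372497558594), 11.866166114807129)
grip 206 144.30347081736818 ((463.8174133300781, -256.6712646484375), (50.84169006347656, 31.815563201904297), 10.21186637878418) [ 464.2 -256.5  144.3]
head 850 [ 604.6 -322.1  340.6] [ 560.5 -353.3  306.4] [ 635.8 -280.8  360.1]
terr 0.76 14047 [641.1 300.9  71.5]
grey [363 233  29  25 565] [633.2 149.6  15. ]
scene 449.9221329015736
top foot 1628 ((490.5965576171875, -248.27207946777344), (267.61993408203125, 117.68799591064453), 10.997034072875977)
grip 130 143.8063720747797 ((462.0760498046875, -254.0228271484375), (49.27302169799805, 30.84303855895996), 11.840411186218262) [ 461.9 -253.6  143.8]
head 592 [ 594.6 -310.6  336.3] [ 560.2 -352.5  270.5] [ 632.2 -277.8  362.3]
terr 0.87 12829 [624.6 315.2  74.7]
grey [263 208  26  26 535] [632.5 150.6  15. ]
top 443.60757982716837
[230.7 526.7 231.3] [[-0.9  0.4 -0. ]
 [ 0.4  0.9 -0. ]
 [ 0.  -0.  -1. ]] 1.45
```

```bash
cat > c.py <<'E'
from lib import *
np.set_printoptions(precision=3,suppress=True)
s=bot.read_state(); Rt=R.from_quat(s['tool_rot']).as_matrix()
a=np.radians(11.3); T=np.array([[-np.cos(a),-np.sin(a),0],[-np.sin(a),np.cos(a),0],[0,0,-1]])
print('turn',(R.from_matrix(Rt.T@T)).as_rotvec())
for w in([463,-255,270],[463,-255,101]): print(Rt.T@(np.array(w,float)-s['tool_pos']))
E
python3 c.py
```

```text
turn [-0.   -0.   -0.61]
[-526.415 -622.858  -38.71 ]
[-526.416 -622.853  130.29 ]
```

```bash
python3 -m jog '[[1,-20,-24,-38,0,0,-0.1],[1,-526,-623,-39,0,0,-0.61],[1,-526,-623,-39,0,0,-0.61],[1,-526,-623,-39,0,0,-0.61],[1,-526,-623,-39,0,0,-0.61],[1,-526,-623,-39,0,0,-0.61],[1,-526,-623,-39,0,0,-0.61],[1,-526,-623,-39,0,0,-0.61],[1,-526,-623,-39,0,0,-0.61],[1,-526,-623,-39,0,0,-0.61],[1,-526,-623,-39,0,0,-0.61],[1,-526,-623,-39,0,0,-0.61],[1,-526,-623,-39,0,0,-0.61],[1,-526,-623,-39,0,0,-0.61],[1,-526,-623,-39,0,0,-0.61],[1,-526,-623,-39,0,0,-0.61],[1,-526,-623,-39,0,0,-0.61],[1,-526,-623,-39,0,0,-0.61]]' 100; python3 c.py; python3 -c "
from lib import *
p=viewer.camera('scene');save(p,'scene1.png')
p=viewer.camera('wrist');W=p['depth']
s=spot_point('grip',p);print(s[:1],dep(p,s[0]['uv']) if s else 0); save(p,'w1.png')
s=s[0];K=p['intrinsics'];H=np.array(p['hand_eye']);d=np.linalg.inv(K)@[*s['uv'],1.];print(H[:3,:3]@d*dep(p,s['uv'])+H[:3,3])"
```

```text
time_s: 3.7
tool_pos: [462.6, -253.9, 270.7]
tool_rot: [-0.099, 0.995, -0.0, 0.0]
contact_force: [-0.4, 0.3, 0.2]
grip_width: 0.993
finger_force: 0.0
turn [-0.     0.     0.001]
[-0.162 -1.155  0.658]
[ -0.095  -1.079 169.658]
[{'uv': [319.6, 220.6], 'conf': 0.66}] 276.40911865234375
[  4.57634276   0.14593075 126.77131485]
```

View pics/scene1.png

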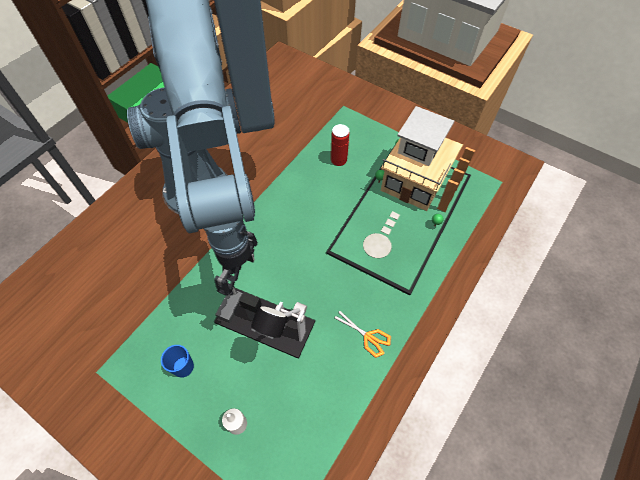

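```bash
python3 -m jog '[[1,0,-1,55,0,0,0],[1,0,-1,110,0,0,0],[1,0,-1,150,0,0,0],[1,0,-1,169,0,0,0],[1,0,-1,169,0,0,0],[0,0,-1,169,0,0,0],[0,0,-1,169,0,0,0],[0,0,-1,169,0,0,0],[0,0,-1,169,0,0,0],[0,0,-1,169,0,0,0]]' 110; cat > m.py <<'E'
import sys,json,os
from lib import *
# lamp frame from the tool: tool x=-lamp x, tool y=lamp y, origin = TCP +z_t*101 (offsets in mm)
G=json.load(open('grasp.json')) if os.path.exists('grasp.json') else {'x':0,'y':0,'z':101}
def lampframe(s):
    Rt=R.from_quat(s['tool_rot']).as_matrix(); L=Rt@np.diag([-1,1,-1])
    return L, s['tool_pos']+L@np.array([G['x'],G['y'],-G['z']])
def phi_of(L): return float(np.arctan2(L[2,1],np.hypot(L[0,1],L[1,1])))  # tilt of lamp y = rotation about lamp x
def look(c,s):
    L,o=lampframe(s); p=viewer.camera(c); W=(cloud(p)-o)@L   # lamp coords
    r=np.hypot(W[...,1],W[...,2]-160); m=(p['depth']>0)&(abs(W[...,0]-120)<48)&(r>142)&(r<230)&(W[...,2]>250)
    m=cv2.morphologyEx(m.astype(np.uint8),cv2.MORPH_OPEN,np.ones((7,7)))  # drop rod
    n,l,st,ce=cv2.connectedComponentsWithStats(m)
    if n<2: return None,0,None
    k=1+np.argmax(st[1:,4]); uv=ce[k]
    a,d=ray(p,uv); a=L.T@(a-o); d=L.T@d; h=a+d*(120-a[0])/d[0] if abs(d[0])>.2*np.linalg.norm(d) else None
    # top camera looks nearly along the plane: meet the circle r=180 instead
    f=lambda t:np.hypot(*(a+d*t)[1:]-np.array([0,160]))-180 if 0 else np.hypot((a+d*t)[1],(a+d*t)[2]-160)-180
    A,B,C=d[1]**2+d[2]**2,2*(a[1]*d[1]+(a[2]-160)*d[2]),a[1]**2+(a[2]-160)**2-180**2
    t=(-B-np.sqrt(max(B*B-4*A*C,0)))/2/A; q=a+d*t
    th=lambda v:float(np.arctan2(-v[1],v[2]-160))
    return (th(h) if h is not None else None), int(st[k,4]), (th(q),q[0])
if __name__=='__main__':
    for c in('scene','top'):
        s=bot.read_state(); L,o=lampframe(s); print(c,s['time_s'],'phi',phi_of(L),'rel arm',look(c,s),'origin',o.round(1))
E
python3 m.py
```

```text
time_s: 5.1
tool_pos: [463.1, -255.7, 102.3]
tool_rot: [-0.098, 0.995, -0.0, 0.0]
contact_force: [-1.1, 3.5, 5.5]
grip_width: 0.338
finger_force: 107.8
scene 5.1 phi -0.00012434002622191618 rel arm (0.5163142433058697, 821, (0.516507421910322, np.float64(119.96477350742563))) origin [ 463.1 -255.7    1.3]
top 5.15 phi -0.00018526996672515994 rel arm (None, 520, (0.5002077699857558, np.float64(120.30467403894157))) origin [ 463.1 -255.7    1.3]
```

```bash
echo '{"x":0,"y":0,"z":102.3}'>grasp.json; cat > e.py <<'E'
import sys,json,os
from m import *
from scipy.optimize import least_squares
I,k,c,f=0.0057,0.024,0.002,0.0003; DT=0.005
def sim(x,mgh,T,PH,Y):           # T grid, PH tilt, Y pivot lateral (m) on the grid
    th,w=x; o=[th]; r=mgh/9.81/I; vy=np.diff(Y)/DT; vp=np.diff(PH)/DT; pv=vy[0] if len(vy) else 0; ws=[w]
    for i in range(len(T)-1):
        w+=r*(vy[i]-pv); pv=vy[i]; rel=th-PH[i]; wr=w-vp[i]
        tq=mgh*np.sin(th)-k*rel-c*wr
        if abs(rel)>.5: tq-=3*(rel-np.sign(rel)*.5)+.05*wr
        w+=DT*tq/I; wr=w-vp[i]; df=DT*f/I; w-= wr if abs(wr)<df else np.sign(wr)*df
        th+=DT*w; o.append(th); ws.append(w)
    return np.array(o),np.array(ws)
def grid(log,t0,t1):
    T=np.arange(t0,t1+DT/2,DT); kt=[log[0]['t']];kp=[log[0]['phi']];ky=[log[0]['y']]
    for a,b in zip(log,log[1:]):
        d=abs(b['phi']-a['phi']); n=b.get('ramp') or max(1,np.ceil(d/.18))*.125; n=min(n,b['t']-a['t'])
        kt+=[a['t']+max(n,1e-3)];kp+=[b['phi']];ky+=[b['y']]
        if b['t']>kt[-1]: kt+=[b['t']];kp+=[b['phi']];ky+=[b['y']]
    return T,np.interp(T,kt,kp),np.interp(T,kt,ky)
def est(log,win,m0,sm):
    t1=log[-1]['t']; w=[e for e in log if e['t']>=t1-win]; T,PH,Y=grid(log,w[0]['t'],t1)
    idx=[int(round((e['t']-w[0]['t'])/DT)) for e in w]; z=np.array([e['th'] for e in w])
    def res(p):
        th,_=sim(p[:2],p[2],T,PH,Y); return np.r_[(th[idx]-z)/.006,(p[2]-m0)/sm,p[1]/.6]
    s=least_squares(res,[z[0],0,m0],x_scale=[.1,.1,.01],diff_step=1e-4); th,ws=sim(s.x[:2],s.x[2],T,PH,Y)
    return th[-1],ws[-1],s.x[2],(th[idx]-z)[-4:]
def plan(x,phi,mgh,seg,n=5):
    N=int(round(seg/DT)); T=np.arange(n*N+1)*DT
    def prof(u):
        kt=[0];kp=[phi];t=0
        for v in u:
            r=min(max(1,np.ceil(abs(v-kp[-1])/.18))*.125,seg-.02); kt+=[t+r,t+seg];kp+=[v,v];t+=seg
        return np.interp(T,kt,kp)
    def res(u):
        P=prof(u); th,w=sim(x,mgh,T,P,-.058*np.sin(P)); s=slice(N,None,N)
        return np.r_[th[s],.6*w[s],3*th[-1],2*w[-1],.25*u,.1*np.diff(np.r_[phi,u])]
    s=least_squares(res,np.zeros(n),bounds=(-.45,.45),diff_step=1e-3); P=prof(s.x); th,w=sim(x,mgh,T,P,-.058*np.sin(P))
    return s.x,th[N::N],w[N::N]
if __name__=='__main__':
    a=[float(v) for v in sys.argv[1:]]; nrow=int(a[0]) if a else 4; win=a[1] if len(a)>1 else 2.5; ramp=a[2] if len(a)>2 else 0
    m0=.0365; sm=.003
    if os.path.exists('mgh.json'): m0,sm=json.load(open('mgh.json'))
    log=json.load(open('log.json')) if os.path.exists('log.json') else []
    for j,cam in enumerate(('scene','top')):
        s=bot.read_state(); L,o=lampframe(s); ph=phi_of(L); q=look(cam,s)
        yw=(o+L@[120,0,160])@[-np.sin(.197),np.cos(.197),0]/1000
        e={'t':s['time_s'],'phi':ph,'y':float(yw),'cam':cam}
        if j==0 and ramp: e['ramp']=ramp
        if q[1]>250: e['th']=q[2][0]+ph-(.008 if cam=='scene' else 0); log.append(e)
        print(cam,'t %.2f phi %.3f rel %s n %d z %.0f'%(e['t'],ph,q[2] and round(q[2][0],3),q[1],o[2]),'F',np.round(s['contact_force'],0), 'o',o.round(0))
    json.dump(log,open('log.json','w'))
    th,w,m,rs=est(log,win,m0,sm); print('EST th %.3f w %.3f mgh %.4f res'%(th,w,m),rs.round(3))
    if nrow: 
        u,tp,wp=plan((th,w),log[-1]['phi'],m,nrow*.125+.1); print('PLAN d_rx %.3f'%(-(u[0]-log[-1]['phi'])),'phi',u.round(3),'th',tp.round(3),'w',wp.round(3))
E
python3 -m jog '[[0,0,0,-8,0,0,0],[0,0,0,-20,0,0,0],[0,0,0,-30,0,0,0],[0,0,0,-32,0,0,0],[0,0,0,-32,0.02,0,0],[0,0,0,-32,0.04,0,0],[0,0,0,-32,0.06,0,0],[0,0,0,-32,0.08,0,0],[0,0,0,-32,0.10,0,0],[0,0,0,-32,0.11,0,0],[0,0,0,-32,0.12,0,0],[0,0,0,-32,0.12,0,0]]' && python3 e.py
```

```text
time_s: 6.7
tool_pos: [462.7, -255.8, 133.3]
tool_rot: [-0.098, 0.993, -0.06, 0.006]
contact_force: [0.4, 0.4, -9.6]
grip_width: 0.337
finger_force: 109.4
scene t 6.70 phi -0.120 rel 0.512 n 786 z 32 F [  0.   0. -10.] o [ 465. -268.   32.]
top t 6.75 phi -0.120 rel 0.504 n 593 z 32 F [-0. -0. -9.] o [ 465. -268.   32.]
EST th 0.383 w -0.050 mgh 0.0365 res [ 0. -0.]
PLAN d_rx 0.025 phi [-0.145 -0.065 -0.113  0.07  -0.014] th [0.234 0.143 0.061 0.001 0.005] w [-0.231 -0.09  -0.192  0.018  0.   ]
```

```bash
python3 -m jog '[[0,0,0,0,0.02,0,0],[0,0,0,0,0.04,0,0],[0,0,0,0,0.06,0,0],[0,0,0,0,0.08,0,0],[0,0,0,0,0.08,0,0]]' && python3 e.py 4 2.5 0.5
```

```text
time_s: 7.42
tool_pos: [462.6, -255.4, 133.2]
tool_rot: [-0.098, 0.99, -0.099, 0.01]
contact_force: [0.1, 1.0, -9.4]
grip_width: 0.338
finger_force: 109.6
scene t 7.42 phi -0.200 rel 0.486 n 732 z 33 F [ 0.  1. -9.] o [ 467. -275.   33.]
top t 7.47 phi -0.200 rel 0.467 n 542 z 33 F [ 0. -1. -9.] o [ 467. -276.   33.]
EST th 0.259 w -0.193 mgh 0.0377 res [ 0.003 -0.002 -0.009 -0.007]
PLAN d_rx -0.172 phi [-0.028 -0.016  0.002 -0.036 -0.113] th [0.263 0.436 0.477 0.405 0.254] w [ 0.138  0.46   0.086  0.037 -0.236]
```

```bash
python3 - <<'E'
s=open('e.py').read()
s=s.replace("""    s=least_squares(res,np.zeros(n),bounds=(-.45,.45),diff_step=1e-3); P=""","""    def fb(K,D):                     # start from a feedback roll-out
        u=[];xx=x;ph=phi
        for _ in range(n):
            v=np.clip(-K*xx[0]-D*xx[1],-.4,.4); t=np.arange(N+1)*DT; P=np.interp(t,[0,.15,9],[ph,v,v]); a,b=sim(xx,mgh,t,P,-.058*np.sin(P)); xx=(a[-1],b[-1]); u.append(v);ph=v
        return np.array(u)
    s=min((least_squares(res,u0,bounds=(-.45,.45),diff_step=1e-3,max_nfev=25) for u0 in (fb(1,.7),fb(1.3,1.),fb(.9,.5))),key=lambda r:r.cost); P=""")
open('e.py','w').write(s)
E
time python3 -c "
from e import *
log=json.load(open('log.json'));th,w,m,r=est(log,2.5,.0365,.003)
print(th,w,m)
for mm in(.033,m,.041): print(mm,*[v.round(3) for v in plan((th,w),log[-1]['phi'],mm,.6)])"
```

```text
0.25936643281447264 -0.1925105252162893 0.037666845459348466
0.033 [-0.131  0.004 -0.005 -0.007 -0.008] [0.139 0.048 0.015 0.004 0.001] [-0.239 -0.076 -0.032 -0.006 -0.001]
0.037666845459348466 [-0.165 -0.017 -0.013 -0.013 -0.009] [0.14  0.048 0.017 0.004 0.001] [-0.238 -0.084 -0.031 -0.013 -0.   ]
0.041 [-0.19  -0.029 -0.018 -0.014 -0.009] [0.14  0.049 0.017 0.005 0.001] [-0.238 -0.085 -0.032 -0.014 -0.   ]
real	0m3.934s
user	0m4.501s
sys	0m0.120s
```

```bash
python3 -m jog '[[0,0,0,0,-0.03,0,0],[0,0,0,0,-0.03,0,0],[0,0,0,0,-0.03,0,0]]' && python3 e.py 4
```

```text
time_s: 7.9
tool_pos: [462.7, -256.3, 133.3]
tool_rot: [-0.098, 0.992, -0.085, 0.008]
contact_force: [-0.0, -0.2, -9.5]
grip_width: 0.337
finger_force: 109.8
scene t 7.90 phi -0.170 rel 0.391 n 817 z 32 F [ -0.  -0. -10.] o [ 466. -273.   32.]
top t 7.95 phi -0.170 rel 0.375 n 533 z 32 F [ 0. -0. -9.] o [ 466. -273.   32.]
EST th 0.190 w -0.155 mgh 0.0398 res [-0.006 -0.003 -0.015 -0.015]
PLAN d_rx -0.037 phi [-0.133 -0.021 -0.015 -0.013 -0.01 ] th [0.101 0.035 0.012 0.003 0.   ] w [-0.172 -0.061 -0.023 -0.01  -0.   ]
```

```bash
echo '[0.041,0.004]'>mgh.json; python3 -m jog '[[0,0,0,0,-0.015,0,0],[0,0,0,0,-0.015,0,0],[0,0,0,0,-0.015,0,0]]' && python3 e.py 4
```

```text
time_s: 8.38
tool_pos: [462.7, -256.0, 133.3]
tool_rot: [-0.098, 0.992, -0.077, 0.008]
contact_force: [0.6, 0.7, -9.2]
grip_width: 0.335
finger_force: 109.8
scene t 8.38 phi -0.155 rel 0.32 n 811 z 32 F [ 1.  1. -9.] o [ 466. -272.   32.]
top t 8.43 phi -0.155 rel 0.313 n 553 z 32 F [ 0. -0. -9.] o [ 466. -271.   32.]
EST th 0.154 w -0.127 mgh 0.0406 res [ 0.001  0.004  0.003 -0.004]
PLAN d_rx -0.067 phi [-0.088 -0.096 -0.01  -0.048  0.011] th [ 0.11   0.064  0.033  0.013 -0.   ] w [-0.051 -0.103 -0.005 -0.058  0.   ]
```

```bash
python3 -m jog '[[0,0,0,0,-0.04,0,0],[0,0,0,0,-0.04,0,0],[0,0,0,0,-0.04,0,0],[0,0,0,0,-0.04,0,0]]' && python3 e.py 4
```

```text
time_s: 8.98
tool_pos: [462.6, -255.9, 133.2]
tool_rot: [-0.098, 0.994, -0.057, 0.006]
contact_force: [-0.3, -0.1, -10.0]
grip_width: 0.339
finger_force: 110.2
scene t 8.97 phi -0.115 rel 0.213 n 854 z 32 F [ -0.  -0. -10.] o [ 465. -267.   32.]
top t 9.03 phi -0.115 rel 0.2 n 525 z 32 F [  0.   0. -10.] o [ 465. -267.   32.]
EST th 0.083 w -0.138 mgh 0.0409 res [ 0.005 -0.002  0.    -0.002]
PLAN d_rx -0.098 phi [-0.017 -0.062 -0.027 -0.035 -0.015] th [0.056 0.044 0.03  0.017 0.006] w [ 0.003 -0.04  -0.008 -0.029 -0.011]
```

```bash
python3 -m jog '[[0,0,0,0,-0.075,0,0],[0,0,0,0,-0.075,0,0],[0,0,0,0,-0.075,0,0],[0,0,0,0,-0.075,0,0]]' && python3 e.py 4
```

```text
time_s: 9.57
tool_pos: [462.6, -255.6, 133.2]
tool_rot: [-0.099, 0.995, -0.02, 0.002]
contact_force: [-0.2, 0.2, -8.6]
grip_width: 0.34
finger_force: 111.1
scene t 9.57 phi -0.040 rel 0.07 n 831 z 31 F [-0.  0. -9.] o [ 463. -260.   31.]
top t 9.62 phi -0.040 rel 0.071 n 453 z 31 F [ 0.  0. -9.] o [ 463. -260.   31.]
EST th 0.025 w -0.081 mgh 0.0415 res [ 0.001 -0.001  0.007 -0.006]
PLAN d_rx -0.040 phi [-0.    -0.007 -0.    -0.001 -0.001] th [ 0.004 -0.     0.     0.     0.   ] w [-0.006 -0.    -0.     0.     0.   ]
```

```bash
python3 -m jog '[[0,0,0,0,-0.04,0,0],[0,0,0,0,-0.04,0,0],[0,0,0,0,-0.04,0,0],[0,0,0,0,-0.04,0,0]]' && python3 e.py 4
```

```text
time_s: 10.18
tool_pos: [462.7, -255.9, 133.2]
tool_rot: [-0.098, 0.995, 0.0, -0.0]
contact_force: [0.1, -1.1, -9.7]
grip_width: 0.338
finger_force: 111.1
scene t 10.18 phi 0.000 rel -0.014 n 865 z 31 F [  0.  -1. -10.] o [ 463. -256.   31.]
top t 10.22 phi 0.000 rel -0.018 n 454 z 31 F [-1.  1. -9.] o [ 463. -256.   31.]
EST th -0.020 w -0.048 mgh 0.0408 res [ 0.003 -0.011  0.005 -0.001]
PLAN d_rx -0.046 phi [ 0.046  0.01   0.013 -0.003  0.008] th [-0.017 -0.007 -0.002 -0.002  0.   ] w [0.032 0.002 0.005 0.    0.   ]
```

```bash
python3 -m jog '[[0,0,0,0,-0.046,0,0],[0,0,0,0,-0.046,0,0],[0,0,0,0,-0.046,0,0],[0,0,0,0,-0.046,0,0]]' && python3 e.py 4
```

```text
time_s: 10.78
tool_pos: [462.7, -255.7, 133.2]
tool_rot: [-0.099, 0.995, 0.023, -0.002]
contact_force: [-0.4, 0.9, -9.0]
grip_width: 0.334
finger_force: 111.1
scene t 10.78 phi 0.046 rel -0.074 n 816 z 31 F [-0.  1. -9.] o [ 462. -251.   31.]
top t 10.82 phi 0.046 rel -0.068 n 489 z 31 F [ -1.  -0. -10.] o [ 462. -251.   31.]
EST th -0.204 w 0.265 mgh 0.0541 res [-0.397 -0.447 -0.182 -0.182]
PLAN d_rx -0.054 phi [ 0.1    0.389 -0.014 -0.197  0.338] th [-0.127  0.039  0.492  0.095 -0.101] w [ 0.017  0.668 -0.626 -0.551  0.033]
```

```bash
python3 - <<'E'
s=open('e.py').read()
s=s.replace("    s=least_squares(res,[z[0],0,m0],x_scale=[.1,.1,.01],diff_step=1e-4);","""    tt=np.array([e['t'] for e in w]); n=min(4,len(w)); g=np.polyfit(tt[:n]-tt[0],z[:n],1)[0]
    s=min((least_squares(res,[z[0],g+d,m0],x_scale=[.1,.1,.01],diff_step=1e-4,max_nfev=40) for d in(-.04,0,.04)),key=lambda r:r.cost);""")
s=s.replace("else 2.5; ramp","else 1.9; ramp")
open('e.py','w').write(s)
E
python3 -c "
from e import *
log=json.load(open('log.json'))
for wn in(1.3,1.9,2.5):
  th,w,m,r=est(log,wn,.041,.002)
  print(th,w,m,r.round(3),*[v.round(3) for v in plan((th,w),log[-1]['phi'],m,.6)])"
```

```text
-0.028942116840790837 0.013403752979613794 0.040943666542194126 [ 0.004 -0.003  0.007 -0.007] [0.029 0.035 0.016 0.014 0.011] [-0.027 -0.017 -0.006 -0.002 -0.   ] [0.    0.026 0.011 0.006 0.   ]
-0.027797461975365242 0.015759613861296148 0.040605410925662784 [ 0.003 -0.003  0.008 -0.006] [ 0.029  0.031 -0.011  0.019 -0.013] [-0.023 -0.011 -0.007 -0.002  0.   ] [ 0.005  0.029 -0.004  0.016 -0.001]
-0.02777894712241237 0.0169020514538393 0.039920780549832564 [ 0.003 -0.004  0.008 -0.006] [0.023 0.034 0.012 0.013 0.01 ] [-0.026 -0.015 -0.006 -0.001  0.   ] [0.    0.027 0.006 0.006 0.   ]
```

```bash
echo '[0.0407,0.002]'>mgh.json; python3 -m jog '[[0,0,0,0,0.01,0,0],[0,0,0,0,0.01,0,0],[0,0,0,0,0.01,0,0],[0,0,0,0,0.01,0,0]]' && python3 e.py 4
```

```text
time_s: 11.38
tool_pos: [462.8, -256.0, 133.3]
tool_rot: [-0.098, 0.995, 0.018, -0.002]
contact_force: [-1.0, 0.1, -8.5]
grip_width: 0.334
finger_force: 111.0
scene t 11.38 phi 0.036 rel -0.047 n 874 z 31 F [-1.  0. -9.] o [ 462. -252.   31.]
top t 11.43 phi 0.036 rel -0.049 n 429 z 31 F [-0. -0. -9.] o [ 462. -252.   31.]
EST th -0.015 w 0.031 mgh 0.0405 res [ 0.008 -0.006  0.002 -0.003]
PLAN d_rx 0.021 phi [0.014 0.015 0.008 0.009 0.007] th [-0.007 -0.003 -0.002  0.    -0.   ] w [0.006 0.007 0.    0.    0.   ]
```

```bash
python3 -m jog '[[0,0,0,0,0.026,0,0],[0,0,0,0,0.026,0,0],[0,0,0,0,0.026,0,0],[0,0,0,0,0.026,0,0]]' && python3 e.py 4
```

```text
time_s: 11.98
tool_pos: [462.8, -256.0, 133.3]
tool_rot: [-0.098, 0.995, 0.005, -0.0]
contact_force: [-0.1, 0.0, -9.0]
grip_width: 0.338
finger_force: 111.0
scene t 11.97 phi 0.010 rel 0.011 n 864 z 31 F [-0.  0. -9.] o [ 463. -255.   31.]
top t 12.03 phi 0.010 rel 0.01 n 514 z 31 F [ -1.   0. -10.] o [ 463. -255.   31.]
EST th 0.014 w 0.034 mgh 0.0397 res [ 0.01   0.005 -0.    -0.006]
PLAN d_rx 0.042 phi [-0.032 -0.014 -0.012 -0.001 -0.002] th [0.012 0.004 0.001 0.001 0.   ] w [-0.02  -0.008 -0.002  0.     0.   ]
```

```bash
python3 -m jog '[[0,0,0,0,0.04,0,0],[0,0,0,0,0.04,0,0],[0,0,0,0,0.04,0,0],[0,0,0,0,0.04,0,0]]' && python3 e.py 4
```

```text
time_s: 12.58
tool_pos: [462.8, -256.0, 133.4]
tool_rot: [-0.098, 0.995, -0.015, 0.002]
contact_force: [0.1, 0.1, -9.2]
grip_width: 0.337
finger_force: 111.0
scene t 12.57 phi -0.030 rel 0.061 n 864 z 31 F [ 0.  0. -9.] o [ 463. -259.   31.]
top t 12.62 phi -0.030 rel 0.069 n 503 z 31 F [ -0.  -0. -10.] o [ 463. -259.   31.]
EST th 0.028 w -0.000 mgh 0.0407 res [ 0.004 -0.001  0.006 -0.01 ]
PLAN d_rx 0.010 phi [-0.04   0.014 -0.02   0.018 -0.011] th [0.013 0.006 0.001 0.    0.   ] w [-0.042  0.006 -0.019  0.009 -0.   ]
```

```bash
python3 -m jog '[[0,0,0,0,0.013,0,0],[0,0,0,0,0.013,0,0],[0,0,0,0,0.013,0,0],[0,0,0,0,0.013,0,0]]' && python3 e.py 4
```

```text
time_s: 13.18
tool_pos: [462.7, -256.0, 133.3]
tool_rot: [-0.098, 0.995, -0.021, 0.002]
contact_force: [-0.4, -0.2, -9.6]
grip_width: 0.333
finger_force: 111.1
scene t 13.18 phi -0.043 rel 0.069 n 889 z 31 F [ -0.  -0. -10.] o [ 464. -260.   31.]
top t 13.22 phi -0.043 rel 0.075 n 442 z 31 F [-0. -0. -9.] o [ 464. -260.   31.]
EST th 0.022 w -0.033 mgh 0.0414 res [ 0.011 -0.005  0.006 -0.01 ]
PLAN d_rx -0.025 phi [-0.018 -0.02  -0.009 -0.01   0.003] th [ 0.014  0.006  0.001 -0.001  0.   ] w [-0.004 -0.016 -0.    -0.     0.   ]
```

```bash
python3 -m jog '[[0,0,0,0,-0.022,0,0],[0,0,0,0,-0.022,0,0],[0,0,0,0,-0.022,0,0],[0,0,0,0,-0.022,0,0]]' && python3 e.py 4
```

```text
time_s: 13.78
tool_pos: [462.7, -255.9, 133.2]
tool_rot: [-0.098, 0.995, -0.01, 0.001]
contact_force: [-0.0, -0.4, -8.6]
grip_width: 0.344
finger_force: 111.0
scene t 13.78 phi -0.021 rel 0.036 n 896 z 31 F [-0. -0. -9.] o [ 463. -258.   31.]
top t 13.82 phi -0.021 rel 0.024 n 467 z 31 F [  0.   1. -10.] o [ 463. -258.   31.]
EST th 0.005 w -0.025 mgh 0.0410 res [ 0.006 -0.01  -0.001  0.002]
PLAN d_rx -0.015 phi [-0.006 -0.    -0.001 -0.    -0.001] th [-0.  0. -0.  0.  0.] w [0. 0. 0. 0. 0.]
```

```bash
python3 -m jog '[[0,0,0,0,-0.018,0,0],[0,0,0,0,-0.018,0,0],[0,0,0,0,-0.018,0,0],[0,0,0,0,-0.018,0,0]]' && python3 e.py 6
```

```text
time_s: 14.38
tool_pos: [462.7, -255.9, 133.3]
tool_rot: [-0.098, 0.995, -0.002, 0.0]
contact_force: [0.1, -0.4, -9.4]
grip_width: 0.337
finger_force: 111.0
scene t 14.38 phi -0.003 rel 0.013 n 894 z 31 F [ 0. -0. -9.] o [ 463. -256.   31.]
top t 14.43 phi -0.003 rel 0.013 n 502 z 31 F [ 0. -1. -9.] o [ 463. -256.   31.]
EST th 0.005 w 0.002 mgh 0.0405 res [ 0.002  0.005  0.002 -0.005]
PLAN d_rx 0.008 phi [-0.011 -0.001 -0.002 -0.    -0.001] th [ 0.  0. -0.  0.  0.] w [-0.001  0.     0.     0.     0.   ]
```

```bash
python3 -m jog '[[0,0,0,0,0.003,0,0],[0,0,0,0,0.003,0,0],[0,0,0,0,0.003,0,0],[0,0,0,0,0.003,0,0],[0,0,0,0,0.003,0,0],[0,0,0,0,0.003,0,0]]' && python3 e.py 6
```

```text
time_s: 15.22
tool_pos: [462.7, -256.0, 133.3]
tool_rot: [-0.098, 0.995, -0.003, 0.0]
contact_force: [-0.3, 0.2, -9.9]
grip_width: 0.336
finger_force: 111.0
scene t 15.22 phi -0.006 rel 0.01 n 842 z 31 F [ -0.   0. -10.] o [ 463. -257.   31.]
top t 15.28 phi -0.006 rel 0.021 n 455 z 31 F [-0. -1. -9.] o [ 463. -257.   31.]
EST th 0.005 w -0.001 mgh 0.0407 res [ 0.003 -0.004  0.009 -0.01 ]
PLAN d_rx 0.004 phi [-0.01  -0.002 -0.    -0.001 -0.001] th [-0.     0.     0.001  0.     0.   ] w [-0.001  0.    -0.     0.     0.   ]
```

```bash
python3 -m jog '[[0,0,0,0,0,0,0],[0,0,0,0,0,0,0],[0,0,0,0,0,0,0],[0,0,0,0,0,0,0],[0,0,0,0,0,0,0],[0,0,0,0,0,0,0],[0,0,0,0,0,0,0],[0,0,0,0,0,0,0],[0,0,0,0,0,0,0],[0,0,0,0,0,0,0]]' && python3 e.py 6 && python3 -c "
from lib import *
p=viewer.camera('scene');save(p,'up.png')"
```

```text
time_s: 16.58
tool_pos: [462.7, -255.9, 133.3]
tool_rot: [-0.098, 0.995, -0.003, 0.0]
contact_force: [0.6, 0.5, -8.8]
grip_width: 0.335
finger_force: 111.0
scene t 16.57 phi -0.006 rel 0.021 n 873 z 31 F [ 1.  0. -9.] o [ 463. -257.   31.]
top t 16.62 phi -0.006 rel 0.018 n 500 z 31 F [ -0.  -0. -10.] o [ 463. -257.   31.]
EST th 0.010 w -0.001 mgh 0.0407 res [ 0.008 -0.009  0.003 -0.002]
PLAN d_rx 0.008 phi [-0.014 -0.002 -0.004 -0.001 -0.001] th [0.002 0.002 0.    0.001 0.   ] w [-0.007  0.     0.     0.     0.   ]
```

View pics/up.png

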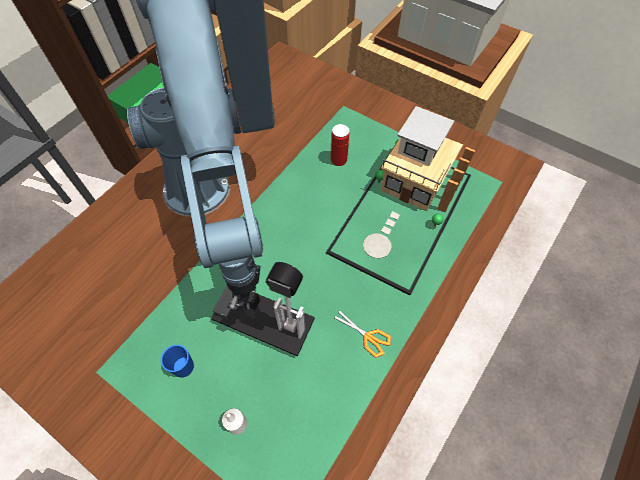

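```bash
cat > r.py <<'E'
import numpy as np,json
N=80;t=np.arange(N+1)/N;s=10*t**3-15*t**4+6*t**5;a=(60*t-180*t**2+120*t**3)/100*.366
rx=.173*a; D=np.array([-238,366,-84])
for j in range(4):
    r=[]
    for i in range(20*j+1,20*j+21):
        d=D*(s[i]-s[20*j]); r.append([0]+[round(float(v),1) for v in d]+[round(float(rx[i]-rx[20*j]),3),0,0])
    print(json.dumps(r).replace(' ','').replace('.0,',',').replace('-0,','0,'))
E
python3 r.py
```

```text
[[0,0,0,0,0,0,0],[0,0,0.1,0,0.001,0,0],[0,-0.1,0.2,0,0.001,0,0],[0,-0.3,0.4,-0.1,0.002,0,0],[0,-0.5,0.8,-0.2,0.002,0,0],[0,-0.9,1.4,-0.3,0.002,0,0],[0,-1.4,2.1,-0.5,0.003,0,0],[0,-2,3.1,-0.7,0.003,0,0],[0,-2.8,4.4,-1,0.003,0,0],[0,-3.8,5.9,-1.3,0.003,0,0],[0,-5,7.7,-1.8,0.003,0,0],[0,-6.3,9.7,-2.2,0.003,0,0],[0,-7.9,12.1,-2.8,0.003,0,0],[0,-9.6,14.8,-3.4,0.004,0,0],[0,-11.6,17.8,-4.1,0.004,0,0],[0,-13.8,21.2,-4.9,0.004,0,0],[0,-16.2,24.9,-5.7,0.004,0,0],[0,-18.8,28.9,-6.6,0.004,0,0],[0,-21.6,33.2,-7.6,0.004,0,0],[0,-24.6,37.9,-8.7,0.004,0,0]]
[[0,-3.2,5,-1.1,0,0,0],[0,-6.7,10.3,-2.4,0,0,0],[0,-10.3,15.9,-3.6,0,0,0],[0,-14.2,21.8,-5,0,0,0],[0,-18.2,28,-6.4,-0.001,0,0],[0,-22.4,34.5,-7.9,-0.001,0,0],[0,-26.8,41.2,-9.5,-0.001,0,0],[0,-31.3,48.2,-11.1,-0.001,0,0],[0,-36,55.4,-12.7,-0.001,0,0],[0,-40.9,62.8,-14.4,-0.001,0,0],[0,-45.8,70.5,-16.2,-0.002,0,0],[0,-50.9,78.3,-18,-0.002,0,0],[0,-56.1,86.3,-19.8,-0.002,0,0],[0,-61.4,94.4,-21.7,-0.002,0,0],[0,-66.8,102.7,-23.6,-0.002,0,0],[0,-72.2,111,-25.5,-0.003,0,0],[0,-77.7,119.5,-27.4,-0.003,0,0],[0,-83.2,128,-29.4,-0.003,0,0],[0,-88.8,136.5
[... 514 characters left out ...]
,-80.2,123.3,-28.3,-0.003,0,0],[0,-84,129.2,-29.7,-0.003,0,0],[0,-87.7,134.8,-30.9,-0.003,0,0],[0,-91.1,140.1,-32.2,-0.003,0,0],[0,-94.4,145.1,-33.3,-0.004,0,0]]
[[0,-3,4.7,-1.1,0,0,0],[0,-5.9,9,-2.1,0,0,0],[0,-8.5,13,-3,0,0,0],[0,-10.9,16.7,-3.8,0,0,0],[0,-13,20,-4.6,0,0,0],[0,-15,23.1,-5.3,0,0,0],[0,-16.8,25.8,-5.9,0,0,0],[0,-18.3,28.1,-6.5,0,0,0],[0,-19.7,30.2,-6.9,0,0,0],[0,-20.8,32,-7.3,0,0,0],[0,-21.8,33.5,-7.7,0.001,0,0],[0,-22.6,34.8,-8,0.001,0,0],[0,-23.2,35.7,-8.2,0.001,0,0],[0,-23.7,36.5,-8.4,0.001,0,0],[0,-24.1,37.1,-8.5,0.002,0,0],[0,-24.4,37.5,-8.6,0.002,0,0],[0,-24.5,37.7,-8.7,0.002,0,0],[0,-24.6,37.8,-8.7,0.003,0,0],[0,-24.6,37.9,-8.7,0.003,0,0],[0,-24.6,37.9,-8.7,0.004,0,0]]
```

```bash
python3 -m jog '[[0,0,0,0,0,0,0],[0,0,0.1,0,0.001,0,0],[0,-0.1,0.2,0,0.001,0,0],[0,-0.3,0.4,-0.1,0.002,0,0],[0,-0.5,0.8,-0.2,0.002,0,0],[0,-0.9,1.4,-0.3,0.002,0,0],[0,-1.4,2.1,-0.5,0.003,0,0],[0,-2,3.1,-0.7,0.003,0,0],[0,-2.8,4.4,-1,0.003,0,0],[0,-3.8,5.9,-1.3,0.004,0,0],[0,-5,7.7,-1.8,0.004,0,0],[0,-6.3,9.7,-2.2,0.004,0,0],[0,-7.9,12.1,-2.8,0.004,0,0],[0,-9.6,14.8,-3.4,0.004,0,0],[0,-11.6,17.8,-4.1,0.004,0,0],[0,-13.8,21.2,-4.9,0.004,0,0],[0,-16.2,24.9,-5.7,0.004,0,0],[0,-18.8,28.9,-6.6,0.004,0,0],[0,-21.6,33.2,-7.6,0.004,0,0],[0,-24.6,37.9,-8.7,0.004,0,0]]' && python3 e.py 0 1.9 2.5
```

```text
time_s: 19.23
tool_pos: [479.6, -213.6, 141.8]
tool_rot: [-0.098, 0.995, -0.005, 0.0]
contact_force: [-0.5, -0.8, -10.1]
grip_width: 0.338
finger_force: 111.0
scene t 19.23 phi -0.010 rel 0.018 n 891 z 40 F [ -1.  -1. -10.] o [ 480. -215.   40.]
top t 19.27 phi -0.010 rel 0.018 n 470 z 40 F [ 1.  1. -9.] o [ 480. -214.   40.]
EST th 0.008 w 0.152 mgh 0.0407 res [ 0. -0.]
```

```bash
python3 -m jog '[[0,-3.2,5,-1.1,-0.001,0,0],[0,-6.7,10.3,-2.4,-0.001,0,0],[0,-10.3,15.9,-3.6,-0.001,0,0],[0,-14.2,21.8,-5,-0.002,0,0],[0,-18.2,28,-6.4,-0.003,0,0],[0,-22.4,34.5,-7.9,-0.003,0,0],[0,-26.8,41.2,-9.5,-0.003,0,0],[0,-31.3,48.2,-11.1,-0.003,0,0],[0,-36,55.4,-12.7,-0.003,0,0],[0,-40.9,62.8,-14.4,-0.003,0,0],[0,-45.8,70.5,-16.2,-0.004,0,0],[0,-50.9,78.3,-18,-0.004,0,0],[0,-56.1,86.3,-19.8,-0.004,0,0],[0,-61.4,94.4,-21.7,-0.004,0,0],[0,-66.8,102.7,-23.6,-0.004,0,0],[0,-72.2,111,-25.5,-0.005,0,0],[0,-77.7,119.5,-27.4,-0.005,0,0],[0,-83.2,128,-29.4,-0.005,0,0],[0,-88.8,136.5,-31.3,-0.005,0,0],[0,-94.4,145.1,-33.3,-0.006,0,0]]' && python3 e.py 0 1.9 2.5
```

```text
time_s: 21.82
tool_pos: [543.8, -52.1, 173.7]
tool_rot: [-0.098, 0.995, -0.002, 0.0]
contact_force: [0.2, 0.1, -9.5]
grip_width: 0.334
finger_force: 111.1
scene t 21.82 phi -0.004 rel 0.003 n 839 z 71 F [  0.   0. -10.] o [544. -53.  71.]
top t 21.88 phi -0.003 rel 0.011 n 469 z 72 F [ 2.  2. -9.] o [544. -51.  72.]
EST th 0.007 w 0.314 mgh 0.0407 res [ 0.001 -0.001]
```

```bash
python3 -m jog '[[0,-5.6,8.6,-2,-0.001,0,0],[0,-11.1,17.1,-3.9,-0.001,0,0],[0,-16.7,25.6,-5.9,-0.002,0,0],[0,-22.2,34.1,-7.8,-0.002,0,0],[0,-27.6,42.4,-9.7,-0.002,0,0],[0,-33,50.7,-11.6,-0.002,0,0],[0,-38.3,58.8,-13.5,-0.003,0,0],[0,-43.4,66.8,-15.3,-0.003,0,0],[0,-48.5,74.6,-17.1,-0.003,0,0],[0,-53.5,82.3,-18.9,-0.003,0,0],[0,-58.3,89.7,-20.6,-0.003,0,0],[0,-63,96.9,-22.2,-0.004,0,0],[0,-67.6,103.9,-23.8,-0.004,0,0],[0,-72,110.6,-25.4,-0.004,0,0],[0,-76.2,117.1,-26.9,-0.004,0,0],[0,-80.2,123.3,-28.3,-0.004,0,0],[0,-84,129.2,-29.7,-0.004,0,0],[0,-87.7,134.8,-30.9,-0.004,0,0],[0,-91.1,140.1,-32.2,-0.004,0,0],[0,-94.4,145.1,-33.3,-0.004,0,0]]' && python3 e.py 0 1.9 2.5
```

```text
time_s: 24.42
tool_pos: [607.8, 108.5, 206.4]
tool_rot: [-0.098, 0.995, -0.0, -0.0]
contact_force: [0.2, 1.0, -8.9]
grip_width: 0.338
finger_force: 111.0
scene t 24.43 phi -0.000 rel 0.014 n 865 z 104 F [ 0.  1. -9.] o [608. 108. 104.]
top t 24.48 phi 0.001 rel 0.007 n 462 z 104 F [ 0.  1. -8.] o [608. 109. 104.]
EST th 0.007 w 0.020 mgh 0.0407 res [ 0. -0.]
```

```bash
python3 -m jog '[[0,-3,4.7,-1.1,0,0,0],[0,-5.9,9,-2.1,0,0,0],[0,-8.5,13,-3,0,0,0],[0,-10.9,16.7,-3.8,0,0,0],[0,-13,20,-4.6,0,0,0],[0,-15,23.1,-5.3,0,0,0],[0,-16.8,25.8,-5.9,0,0,0],[0,-18.3,28.1,-6.5,0,0,0],[0,-19.7,30.2,-6.9,0,0,0],[0,-20.8,32,-7.3,0,0,0],[0,-21.8,33.5,-7.7,0.001,0,0],[0,-22.6,34.8,-8,0.001,0,0],[0,-23.2,35.7,-8.2,0.001,0,0],[0,-23.7,36.5,-8.4,0.001,0,0],[0,-24.1,37.1,-8.5,0.002,0,0],[0,-24.4,37.5,-8.6,0.002,0,0],[0,-24.5,37.7,-8.7,0.002,0,0],[0,-24.6,37.8,-8.7,0.003,0,0],[0,-24.6,37.9,-8.7,0.003,0,0],[0,-24.6,37.9,-8.7,0.004,0,0]]' && python3 e.py 4 1.9 2.5
```

```text
time_s: 27.02
tool_pos: [624.3, 150.1, 215.0]
tool_rot: [-0.098, 0.995, -0.002, 0.0]
contact_force: [-0.2, -0.6, -9.2]
grip_width: 0.334
finger_force: 111.1
scene t 27.02 phi -0.004 rel 0.014 n 867 z 113 F [-0. -1. -9.] o [624. 150. 113.]
top t 27.07 phi -0.004 rel 0.004 n 552 z 113 F [-1. -0. -9.] o [624. 150. 113.]
EST th 0.000 w -0.025 mgh 0.0407 res [-0.  0.]
PLAN d_rx -0.019 phi [0.015 0.001 0.002 0.    0.001] th [-0.001 -0.001 -0.    -0.001 -0.   ] w [ 0.002  0.    -0.     0.     0.   ]
```

```bash
python3 -m jog '[[0,0,0,-1,-0.002,0,0],[0,0,0,-2,-0.003,0,0],[0,0,0,-2,-0.003,0,0],[0,0,0,-2,-0.003,0,0],[0,0,0,-2,-0.003,0,0],[0,0,0,-2,-0.003,0,0],[0,0,0,-2,-0.003,0,0],[0,0,0,-2,-0.003,0,0]]' && python3 e.py 4 1.0
```

```text
time_s: 28.12
tool_pos: [624.3, 150.1, 217.0]
tool_rot: [-0.098, 0.995, -0.001, 0.0]
contact_force: [0.2, 0.0, -9.4]
grip_width: 0.341
finger_force: 111.1
scene t 28.12 phi -0.001 rel -0.002 n 941 z 115 F [ 0.  0. -9.] o [624. 150. 115.]
top t 28.18 phi -0.001 rel 0.004 n 523 z 115 F [ 0. -1. -9.] o [624. 150. 115.]
EST th 0.002 w 0.253 mgh 0.0407 res [ 0.001 -0.001]
PLAN d_rx 0.123 phi [-0.124 -0.005 -0.023 -0.01  -0.011] th [ 0.037  0.015  0.007  0.001 -0.   ] w [-0.071 -0.    -0.018 -0.003 -0.001]
```

```bash
python3 -m jog '[[0,0,0,0,0,0,0],[0,0,0,0,0,0,0],[0,0,0,0,0,0,0],[0,0,0,0,0,0,0],[0,0,0,0,0,0,0],[0,0,0,0,0,0,0],[0,0,0,0,0,0,0],[0,0,0,0,0,0,0],[0,0,0,0,0,0,0],[0,0,0,0,0,0,0]]' && python3 e.py 0 1.9
```

```text
time_s: 29.48
tool_pos: [624.3, 150.1, 217.0]
tool_rot: [-0.098, 0.995, -0.001, 0.0]
contact_force: [-0.1, -0.4, -9.9]
grip_width: 0.339
finger_force: 111.1
scene t 29.48 phi -0.001 rel 0.001 n 941 z 115 F [ -0.  -0. -10.] o [624. 150. 115.]
top t 29.52 phi -0.001 rel 0.003 n 549 z 115 F [-0. -1. -9.] o [624. 150. 115.]
EST th -0.002 w -0.000 mgh 0.0407 res [ 0.006 -0.007  0.005 -0.004]
```

Standing still. Hold on in steps, checking each time.

```bash
python3 -m jog '[[0,0,0,0,0,0,0],[0,0,0,0,0,0,0],[0,0,0,0,0,0,0],[0,0,0,0,0,0,0],[0,0,0,0,0,0,0],[0,0,0,0,0,0,0],[0,0,0,0,0,0,0],[0,0,0,0,0,0,0],[0,0,0,0,0,0,0],[0,0,0,0,0,0,0],[0,0,0,0,0,0,0],[0,0,0,0,0,0,0],[0,0,0,0,0,0,0],[0,0,0,0,0,0,0],[0,0,0,0,0,0,0],[0,0,0,0,0,0,0]]' && python3 e.py 0 3.5; python3 -c "
from lib import *
p=viewer.camera('scene');save(p,'end.png')"
```

```text
time_s: 31.58
tool_pos: [624.3, 150.1, 217.0]
tool_rot: [-0.098, 0.995, -0.001, 0.0]
contact_force: [-0.5, -0.2, -9.6]
grip_width: 0.337
finger_force: 111.1
scene t 31.57 phi -0.001 rel 0.003 n 941 z 115 F [ -0.  -0. -10.] o [624. 150. 115.]
top t 31.62 phi -0.001 rel 0.006 n 539 z 115 F [-0.  0. -9.] o [624. 150. 115.]
EST th -0.001 w -0.000 mgh 0.0407 res [ 0.006 -0.003  0.005 -0.007]
```

View pics/end.png

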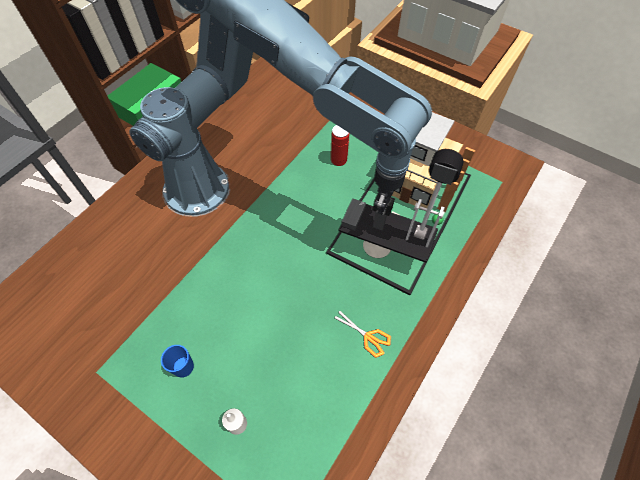

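```bash
python3 -m jog '[[0,0,0,0,0,0,0],[0,0,0,0,0,0,0],[0,0,0,0,0,0,0],[0,0,0,0,0,0,0],[0,0,0,0,0,0,0],[0,0,0,0,0,0,0],[0,0,0,0,0,0,0],[0,0,0,0,0,0,0],[0,0,0,0,0,0,0],[0,0,0,0,0,0,0],[0,0,0,0,0,0,0],[0,0,0,0,0,0,0],[0,0,0,0,0,0,0],[0,0,0,0,0,0,0],[0,0,0,0,0,0,0],[0,0,0,0,0,0,0],[0,0,0,0,0,0,0],[0,0,0,0,0,0,0],[0,0,0,0,0,0,0],[0,0,0,0,0,0,0]]' && python3 e.py 0 3.5;python3 -m jog '[[0,0,0,0,0,0,0],[0,0,0,0,0,0,0],[0,0,0,0,0,0,0],[0,0,0,0,0,0,0],[0,0,0,0,0,0,0],[0,0,0,0,0,0,0],[0,0,0,0,0,0,0],[0,0,0,0,0,0,0],[0,0,0,0,0,0,0],[0,0,0,0,0,0,0],[0,0,0,0,0,0,0],[0,0,0,0,0,0,0],[0,0,0,0,0,0,0],[0,0,0,0,0,0,0],[0,0,0,0,0,0,0],[0,0,0,0,0,0,0]]' && python3 e.py 0 3.5
```

```text
time_s: 34.22
tool_pos: [624.3, 150.1, 217.1]
tool_rot: [-0.098, 0.995, -0.0, 0.0]
contact_force: [-0.4, -0.2, -9.9]
grip_width: 0.341
finger_force: 111.1
scene t 34.23 phi -0.001 rel -0.002 n 928 z 115 F [ -0.  -0. -10.] o [624. 150. 115.]
top t 34.27 phi -0.001 rel 0.002 n 557 z 115 F [ 1. -1. -9.] o [624. 150. 115.]
EST th -0.005 w 0.000 mgh 0.0407 res [ 0.006 -0.007  0.006 -0.006]
time_s: 36.33
tool_pos: [624.3, 150.1, 217.0]
tool_rot: [-0.098, 0.995, -0.001, 0.0]
contact_force: [-0.9, -0.6, -8.8]
grip_width: 0.339
finger_force: 111.1
scene t 36.33 phi -0.001 rel 0.002 n 919 z 115 F [-1. -1. -9.] o [624. 150. 115.]
top t 36.38 phi -0.001 rel 0.002 n 557 z 115 F [  1.   1. -10.] o [624. 150. 115.]
EST th -0.002 w 0.000 mgh 0.0407 res [ 0.005 -0.006  0.004 -0.003]
```

```bash
python3 -c "
from bench import bot
print(bot.close_job())"
```

```text
the job is handed in; nothing more can be done
None
```

I handed the job in at about 36 s, with the robot still holding the lamp: foot about 10 cm above the terrace, grip about 9 mm short of its centre so the longer front of the foot sits over it, and the arm upright and still (within about 0.01 rad) for the last 8 s.

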